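# Hang the lift-off door on the dental model cabinet

## Robot

A 7-joint arm with a two-finger parallel gripper is mounted at the origin on the work surface. World frame = base frame: x ahead of the robot, y to its left, z up, the work surface at z = 0. Lengths are in m, angles in rad, forces in N, time in s.
With the tool pointing down it reaches from about 0.4 to 0.85 m from the base axis. Payload 4.5 kg.
Tool frame: the origin (TCP) lies between the finger pads; the fingertips stand 25 mm ahead of it and the grasp point (between the pads) lies 6 mm ahead of it; z points along the fingers, y is the line along which they close (so a half turn about z gives the same grasp; the last joint's range is limited). The gripper opens to 85 mm and grips with 20 to 120 N. Pads are 22 mm wide; open, the fingers measure 114 mm over their backs; the gripper's body (76 mm by 85 mm) begins 54 mm behind the grasp point. The pads swing forward as they close: fully open they stand 13 mm farther back than shut.
Start: joints at [-1.103, 0.689, -0.195, 1.565, 0.157, 0.902, -0.215], TCP at [0.263, 0.567, 0.224] pointing down, gripper open.
Joint ranges: [-3.01, 3.01], [-0.46, 2.08], [-1.47, 1.51], [0.13, 2.56], [-1, 4.14], [0.04, 2.09], [-2.66, 2.66]. Speed limits (rad/s): [2.57, 2.57, 3.14, 3.14, 3.14, 3.14, 3.14].

## Interface

Orientations are given as a rotation vector (axis times angle).
In Python, from workcell import * gives the robot as it stands.
- The arm moves only by the tool apply_moves, never from a script. Its argument "increments" is a list of rows, each an object with "delta_pos": the shift along the tool's x, y, z in cm, a list of three; "roll": the turn about the tool's z in degrees. In form: [{"delta_pos": [dx, dy, dz], "roll": roll}, ...]. A call has 1 to 8 rows; each row shifts and turns the commanded pose from where the row before left it, along the tool's axes as they then stand; what a row does not reach is not made up. A row lasts 1/10 s, in which the tool goes at most 50 mm and 8.59 degrees, less where a joint would pass 70% of its speed; a pose out of reach is approached as far as the arm can. A call is refused whole if a number of a shift passes 5 or a number of a turn 8.59, either way. A call with a gripper value outside its range is refused whole. "hand" is the finger opening in cm, from 0 to 8.54, set as the call begins (left out, the last holds). The fingers move at their own pace and stop on an object; "grip_force" is the grip in N (left out, the last holds). Time passes only in rows, so rows that do not move let the fingers close. It gives the time, the measured TCP pose, the force, the opening and the grip force at its end, in the units of the state.
- read_state(): the state, without advancing time (a new reading comes with each control period).
- grab_frame(name): name is "scene" or "top" or "wrist"; returns a dict with "pixels" (400x640x3 uint8, red, green, blue), "fx", "fy", "cx", "cy" (pixels), "k1" (the pictures are not rectified: a ray, as slopes to the right and down, at radius r is drawn at 1 + k1 r^2 times it, then the intrinsics apply), "R" (3x3) and "t" (3): a world point X has camera coordinates R X + t; the wrist camera has in their place "T_tool_cam" (4x4, takes a point from camera to tool coordinates, whose origin is the TCP and whose axes are the flange's). Camera axes: x right, y down, z forward; pixel columns grow to the right and rows downward; lengths in m; the calibration is good to about 2 mm. A picture is of the moment at which its call begins: read the wrist's pose just before it. There is no depth.
- sign_off(): hands the job in; it is judged then, once.
The state is a dict: "time": time; "q": joint angles; "joint_velocities": joint speeds; "joint_efforts": joint torques, N m; "eef_pos": TCP position; "eef_rot": TCP orientation; "force": force on the tool from outside, world axes, zero at the start; "ft_torque": the same for the moment, N m; "grip_width": finger opening in m; "finger_force": force on a finger pad.
Only numpy, scipy, OpenCV 4.12 (cv2) and the standard library are available. Lean on these libraries where they do the work, as an engineer would, in place of code of your own. Each camera call takes 0.05 s, during which the arm holds its last target. There are 200 camera calls.

## Task

Take the blue door out of its grey rack and hang it shut on the small white model cabinet: lower it upright so that both its hinge knuckles drop over the two brass pins together, and keep hold of it until it is all the way down on the sill, then let go. Leave the white louvred panel standing in its rack.

Things in the scene. Friction and masses are not known exactly. Their poses are not given: they have to be found in the camera images.
- door_center (a point): Blue door, 0.25-0.5 kg, upright in the 35 mm deep slot of a small grey rack: panel 12 mm thick (x), 150 wide (y), 140 high, on its upper edge a middle grip tab 12 thick, 60 wide, 45 high, to be pinched from above across x. Point: mid-thickness, mid-width, 75 mm above the lower edge, 110 below the tab's top. y leads away from the hinge edge, z up.
- door_knuckles (a point): Point on the door's hinge axis midway between its two steel knuckles, 91 mm from door_center along -y, same height and axes. Knuckles: upright rings beside the door's -y edge, 32 mm across, bore 24 mm, 15 mm high, open at both ends, undersides 20 and 115 mm above the door's lower edge.
- cabinet_pins (a point): Point on the axis of two brass pins, one above the other, on the fixed white cabinet: door_knuckles is here, axes parallel, when the door is home, its lower edge on the 30 mm high sill. y: along the front from the pins across the opening; -x: out to the open front; z up. Pins 25 mm high, 18 mm wide tapering to 4. Point is 105 mm above the table. Bring the door in from -x, 30-65 mm above home, then down.
- cabinet: The same cabinet, 200 x 200 mm, 150 high; origin on the table under the pin axis, axes as cabinet_pins. Its front face is 26 mm from the pin axis towards +x. Pin tips 73 and 168 mm above the table; the 6 mm thick brackets under the pins have undersides at 42 and 137 mm, so the lower knuckle must pass between lower tip and upper bracket. With the door home its tab stands clear above the roof.
- vent_center (a point): Bystander in a second grey rack 140-230 mm nearer to or farther from the robot, its top about as high (195 mm above the table): a white panel with grey louvre stripes, same size and tab as the door but without knuckles; point as in door_center. Leave it alone.

How it is judged:
By the outcome, as a careful person would: the job done as asked, in the order asked, and still so for the second after the job is handed in, with the robot touching nothing.
It also fails if it takes over 42 s, if anything falls off the work surface, if the arm or the gripper's body presses on something with over 40 N, if the wrist force passes 120 N, or if a joint passes its speed limit or range.

## Working session

There is one attempt and no reset: what is moved stays moved. The work goes in short steps, Python scripts to look and compute and a tool call to move; the robot and the scene stay as the last step left them, time stands still between calls to the robot, and variables do not carry over. Pictures are saved under pics/ and viewed, at most 10 in all, crops included, and the job is handed in when it is done.

Besides the shell and the picture viewer there is one more tool, called after "Emit:" as name(argument=value, ...), one argument or row to a line, values as JSON. apply_moves: Moves the arm, as the interface text tells. Its arguments: {"type":"object","properties":{"increments":{"type":"array"},"hand":{"type":"number"},"grip_force":{"type":"number"}},"required":["increments"]}

```bash
mkdir -p pics; ls; python3 - <<'E'
from workcell import *
import cv2,pickle
s=read_state();print({k:s[k] for k in('time','eef_pos','eef_rot','grip_width','force')})
d={}
for n in('scene','top'):
    f=grab_frame(n);d[n]=f;cv2.imwrite(f'pics/{n}0.png',f['pixels'][:,:,::-1]);print(n,f['fx'],f['k1'],f['R'],f['t'])
pickle.dump(d,open('f0.pkl','wb'))
E
```

```text
pics
{'time': 0.0, 'eef_pos': array([0.26246819, 0.56647137, 0.22287558]), 'eef_rot': array([-6.75902063e-01, -3.06776566e+00,  2.95896031e-03]), 'grip_width': 0.08513210782537886, 'force': array([-0.06574193, -0.12157479, -0.15868615])}
scene 366.1584368767727 0.01372943410838939 [[-0.58624081  0.80996438  0.01671579]
 [ 0.60456785  0.45112619 -0.65649286]
 [-0.53927676 -0.37475708 -0.75414701]] [ 0.38092195 -0.24913963  1.29573295]
top 376.51620622304574 -0.05429640409640808 [[ 1.45586049e-02 -9.99893958e-01 -3.46850993e-04]
 [-9.97174011e-01 -1.44934312e-02 -7.37152080e-02]
 [ 7.37023640e-02  1.41906139e-03 -9.97279273e-01]] [-0.0857899   0.56606262  0.8357953 ]
```

View pics/scene0.png

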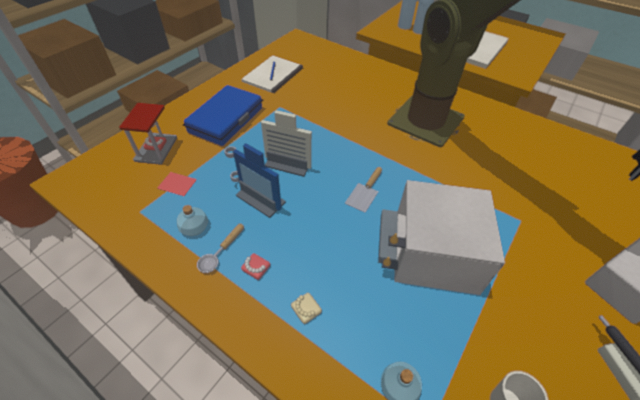

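View pics/top0.png

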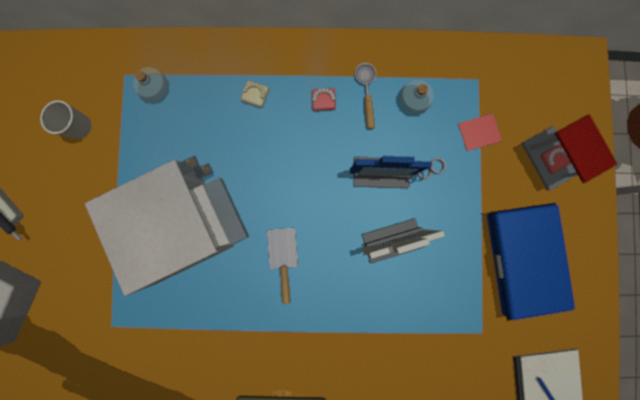

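```bash
cat > h.py <<'E'
import numpy as np,cv2,pickle
def cam(f):
    return np.array([[f['fx'],0,f['cx']],[0,f['fy'],f['cy']],[0,0,1.]]),np.array([f['k1'],0,0,0.])
def ray(f,uv,R=None,t=None):
    K,D=cam(f);R=f['R'] if R is None else R;t=f['t'] if t is None else t
    p=cv2.undistortPoints(np.array([[uv]],float),K,D)[0,0]
    return -R.T@t,R.T@np.array([p[0],p[1],1])
def atz(f,uv,z,R=None,t=None):
    c,d=ray(f,uv,R,t);return c+d*(z-c[2])/d[2]
def proj(f,X,R=None,t=None):
    K,D=cam(f);R=f['R'] if R is None else R;t=f['t'] if t is None else t
    return cv2.projectPoints(np.array(X,float).reshape(-1,1,3),cv2.Rodrigues(R)[0],t,K,D)[0][:,0]
def crop(px,x0,y0,w,h,s):
    return cv2.resize(px[y0:y0+h,x0:x0+w,::-1],None,fx=s,fy=s,interpolation=cv2.INTER_CUBIC)
E
python3 - <<'E'
from h import *
d=pickle.load(open('f0.pkl','rb'));T=d['top']['pixels'];S=d['scene']['pixels']
a=np.hstack([crop(T,340,140,120,70,4)[:, :400],crop(S,220,130,100,70,4)])  # top x 340..440
b=np.hstack([crop(T,160,145,100,75,4),crop(S,360,180,100,75,4)])
cv2.imwrite('pics/c1.png',np.vstack([a,b]))
for n in d: print(n,-d[n]['R'].T@d[n]['t'])
E
```

```text
scene [1.07269247 0.2894453  0.80724733]
top [ 0.50411183 -0.07876265  0.87521899]
```

View pics/c1.png

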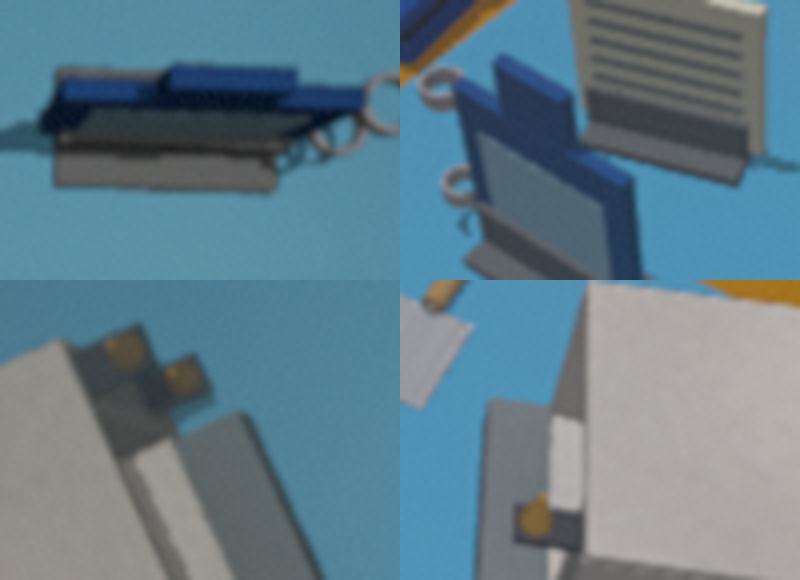

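```bash
python3 - <<'E'
from h import *
d=pickle.load(open('f0.pkl','rb'));T=d['top'];S=d['scene']
P=lambda f,x0,y0,u,v,z:atz(f,((u+.5)/4-.5+x0,(v+.5)/4-.5+y0),z)
for uv in[(173,65),(298,68),(297,95),(168,92)]:print('tabT',P(T,340,140,*uv,.195)[:2])
for uv in[(497,55),(573,97)]:print('tabS',P(S,220,130,uv[0]-400,uv[1],.195)[:2])
print('knuT',P(T,340,140,393,103,.14)[:2],P(T,340,140,340,130,.045)[:2])
print('knuS',P(S,220,130,40,90,.14)[:2],P(S,220,130,60,187,.045)[:2])
print('pinT',P(T,160,145,124,70,.16)[:2],P(T,160,145,186,95,.065)[:2])
print('pinS up',P(S,360,180,138,232,.16)[:2],'or low',P(S,360,180,138,232,.065)[:2])
for uv in[(65,340-280),(145,580-280)]:print('roofT',P(T,160,145,*uv,.15)[:2])
for uv in[(187,5),(187,270)]:print('roofS',P(S,360,180,*uv,.15)[:2])
E
```

```text
tabT [ 0.62363055 -0.19593138]
tabT [ 0.62320829 -0.25340093]
tabT [ 0.61071792 -0.25285525]
tabT [ 0.61113258 -0.19364357]
tabS [ 0.61843565 -0.25344653]
tabS [ 0.61864283 -0.19071773]
knuT [ 0.6161544  -0.31480637] [ 0.61493832 -0.315275  ]
knuS [ 0.62540999 -0.30822113] [ 0.62521713 -0.31049954]
pinT [0.61255252 0.16831219] [0.61361059 0.16635868]
pinS up [0.61985395 0.17439671] or low [0.55338838 0.15751041]
roofT [0.61868475 0.20129385]
roofT [0.5021035  0.15702779]
roofS [0.44708622 0.11792345]
roofS [0.61871561 0.20475117]
```

```bash
cat >> h.py <<'E'
from scipy.spatial.transform import Rotation as Ro
def go(target,yaw=None):
    "tool-frame shift (cm) to target and roll (deg) to tool-y world azimuth yaw"
    from workcell import read_state
    s=read_state();R=Ro.from_rotvec(s['eef_rot']).as_matrix()
    y=np.degrees(np.arctan2(R[1,1],R[0,1]))
    print('t',round(s['time'],2),'pos',s['eef_pos'].round(4),'z',R[:,2].round(3),'yaw',y.round(2),'w',round(s['grip_width'],4),'F',s['force'].round(1),'q',s['q'].round(2))
    if target is not None: print('shift cm',(R.T@(np.array(target)-s['eef_pos'])*100).round(2))
    if yaw is not None: print('roll',((y-yaw+180)%360-180).round(2))
    return s,R
def wrist():
    from workcell import read_state,grab_frame
    s=read_state();f=grab_frame('wrist');M=np.eye(4);M[:3,:3]=Ro.from_rotvec(s['eef_rot']).as_matrix();M[:3,3]=s['eef_pos']
    W=np.linalg.inv(M@f['T_tool_cam']);f['R'],f['t']=W[:3,:3],W[:3,3];return f
E
python3 - <<'E'
from h import *
f=wrist();print(f['T_tool_cam'].round(3),f['fx'])
go([.56,.08,.36],0)
E
```

```text
[[ 0.    -0.956 -0.292  0.074]
 [ 1.     0.     0.001  0.   ]
 [-0.001 -0.292  0.956 -0.151]
 [ 0.     0.     0.     1.   ]] 323.96850061688946
t 0.15 pos [0.2625 0.5666 0.2231] z [-0.    -0.001 -1.   ] yaw 65.15 w 0.0855 F [-0.6 -0.3  0. ] q [-1.1   0.69 -0.19  1.57  0.16  0.9  -0.22]
shift cm [-47.45 -31.68 -13.64]
roll 65.15
```

Emit:
apply_moves(
  increments=[
    {"delta_pos":[-3.9,-2.6,-1.7],"roll":0},
    {"delta_pos":[-3.9,-2.6,-1.7],"roll":0},
    {"delta_pos":[-3.9,-2.6,-1.7],"roll":0},
    {"delta_pos":[-3.9,-2.6,-1.7],"roll":0},
    {"delta_pos":[-3.9,-2.6,-1.7],"roll":0},
    {"delta_pos":[-3.9,-2.6,-1.7],"roll":0},
    {"delta_pos":[-3.9,-2.6,-1.7],"roll":0},
    {"delta_pos":[-3.9,-2.6,-1.7],"roll":0},
  ],
)

```text
time: 0.95
eef_pos: [0.4589, 0.2453, 0.3603]
eef_rot: [-0.676, -3.068, 0.0]
force: [1.0, 1.5, 0.2]
grip_width: 0.085
finger_force: 0.0
```

Emit:
apply_moves(
  increments=[
    {"delta_pos":[-4.1,-2.7,0],"roll":0},
    {"delta_pos":[-4.1,-2.7,0],"roll":0},
    {"delta_pos":[-4.1,-2.7,0],"roll":0},
    {"delta_pos":[-4.0,-2.7,0],"roll":0},
  ],
)

```text
time: 1.35
eef_pos: [0.5615, 0.0788, 0.3596]
eef_rot: [-0.676, -3.068, 0.0]
force: [0.6, 0.8, 0.7]
grip_width: 0.0856
finger_force: 0.0
```

Emit:
apply_moves(
  increments=[
    {"delta_pos":[0,0,0],"roll":8.1},
    {"delta_pos":[0,0,0],"roll":8.1},
    {"delta_pos":[0,0,0],"roll":8.1},
    {"delta_pos":[0,0,0],"roll":8.1},
    {"delta_pos":[0,0,0],"roll":8.1},
    {"delta_pos":[0,0,0],"roll":8.1},
    {"delta_pos":[0,0,0],"roll":8.1},
    {"delta_pos":[0,0,0],"roll":8.1},
  ],
)

```text
time: 2.15
eef_pos: [0.5605, 0.0808, 0.3593]
eef_rot: [-2.221, -2.221, 0.001]
force: [0.5, 0.1, 0.0]
grip_width: 0.0856
finger_force: 0.0
```

```bash
python3 - <<'E'
from h import *
go([.617,-.224,.34],0)
f=wrist();pickle.dump(f,open('w1.pkl','wb'));cv2.imwrite('pics/w1.png',f['pixels'][:,:,::-1])
for p in([.613,.168,.168],[.613,.168,.073]):print(proj(f,p))
E
```

```text
t 2.15 pos [0.5605 0.0808 0.3593] z [-0.001 -0.    -1.   ] yaw 0.02 w 0.0856 F [0.5 0.1 0. ] q [-0.3   0.47  0.12  1.56 -0.06  1.12 -0.16]
shift cm [-30.48   5.64   1.93]
roll 0.02
[[374.1048663   89.62906825]]
[[362.74331992  92.49322361]]
```

View pics/w1.png

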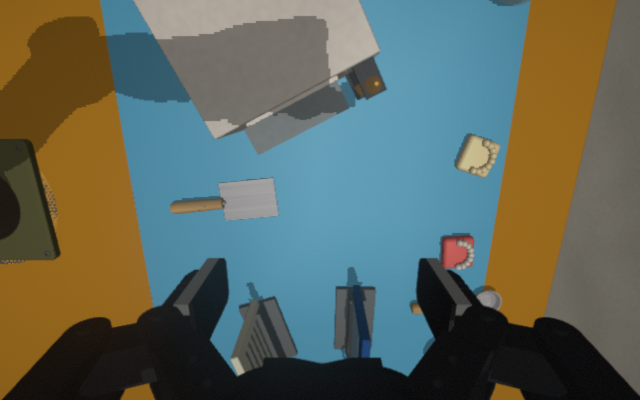

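```bash
python3 - <<'E'
from h import *
f=pickle.load(open('w1.pkl','rb'));p=f['pixels']
cv2.imwrite('pics/c2.png',np.hstack([crop(p,340,40,50,65,8),crop(p,195,100,50,65,8)]))
E
```

```text
(no output)
```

View pics/c2.png

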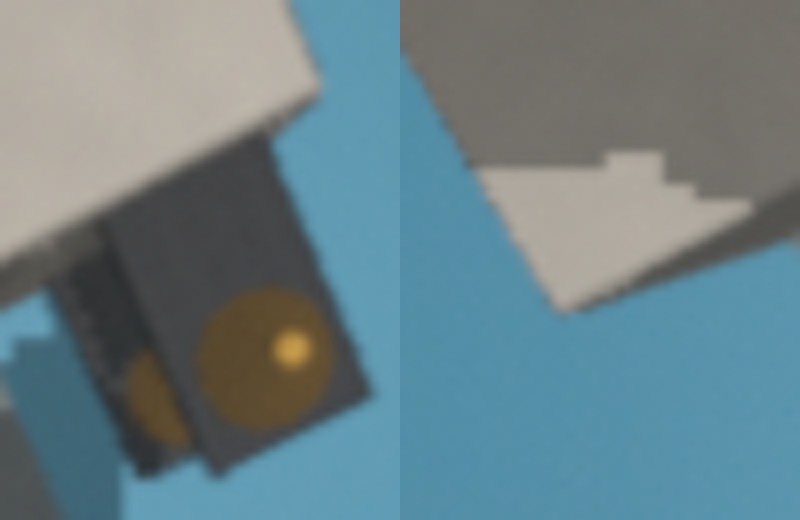

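```bash
python3 - <<'E'
from h import *
f=pickle.load(open('w1.pkl','rb'))
P=lambda x0,y0,u,v,z:atz(f,((u+.5)/8-.5+x0,(v+.5)/8-.5+y0),z)
print('tip',P(340,40,292,350,.168),'base',P(340,40,264,360,.143))
a=P(340,40,322,90,.15);b=P(195,100,162,313,.15);print(a,b,np.linalg.norm(a-b),np.degrees(np.arctan2(*(b-a)[1::-1])))
a=P(340,40,372,396,.143);b=P(340,40,268,135,.143);print('bracket',np.degrees(np.arctan2(*(b-a)[1::-1])))
print('tabtop',atz(f,(357,290),.195))
E
```

```text
tip [0.61467513 0.17396925 0.168     ] base [0.6149041  0.17405952 0.143     ]
[0.61983805 0.20628717 0.15      ] [0.44305645 0.11755876 0.15      ] 0.19779905301112918 -153.3474796222768
bracket 115.49168295162661
tabtop [ 0.59990229 -0.04353008  0.195     ]
```

Emit:
apply_moves(
  increments=[
    {"delta_pos":[-4.36,0.8,0.5],"roll":0},
    {"delta_pos":[-4.36,0.8,0.5],"roll":0},
    {"delta_pos":[-4.36,0.8,0.5],"roll":0},
    {"delta_pos":[-4.36,0.8,0.5],"roll":0},
    {"delta_pos":[-4.36,0.8,0.5],"roll":0},
    {"delta_pos":[-4.36,0.8,0.5],"roll":0},
    {"delta_pos":[-4.36,0.8,0.5],"roll":0},
    {"delta_pos":[0,0,0],"roll":0},
  ],
)

```text
time: 3.0
eef_pos: [0.6166, -0.2333, 0.3231]
eef_rot: [2.223, 2.217, -0.01]
force: [-1.1, -0.4, -0.7]
grip_width: 0.0857
finger_force: 0.0
```

```bash
python3 - <<'E'
from h import *
go([.617,-.224,.182],0)
f=wrist();pickle.dump(f,open('w2.pkl','wb'))
c=proj(f,[.617,-.224,.195])[0];print(c)
x,y=int(c[0])-80,max(0,int(c[1])-60);print(x,y)
y=min(y,280)
cv2.imwrite('pics/w2.png',crop(f['pixels'],x,y,160,120,5))
E
```

```text
t 3.0 pos [ 0.6166 -0.2333  0.3231] z [-0.003 -0.006 -1.   ] yaw -0.13 w 0.0857 F [-1.1 -0.4 -0.7] q [ 0.22  0.65  0.13  1.32 -0.08  1.18  0.36]
shift cm [ 1.02  0.08 14.1 ]
roll -0.13
[322.21215636 179.13402391]
242 119
```

View pics/w2.png

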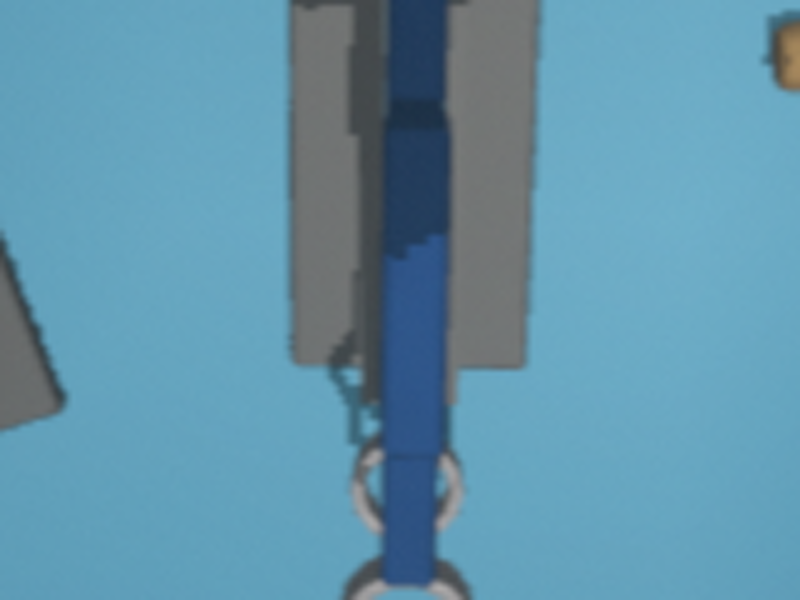

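```bash
python3 - <<'E'
from h import *
f=pickle.load(open('w2.pkl','rb'))
P=lambda u,v,z:atz(f,((u+.5)/5-.5+242,(v+.5)/5-.5+119),z)
a=P(417,130,.195);b=P(413,453,.195);print(a,b,(a+b)/2,np.linalg.norm(a-b),np.degrees(np.arctan2(*(a-b)[1::-1])))
print('w',np.linalg.norm(P(385,200,.195)-P(449,200,.195)))
print('panel end',P(410,585,.15))
print('near',P(417,100,.15))
go([.6172,-.224,.182],90-90)
E
```

```text
[ 0.6194351 -0.1937772  0.195    ] [ 0.61875011 -0.25194906  0.195     ] [ 0.6190926  -0.22286313  0.195     ] 0.05817589241904674 89.32535126334493
w 0.011062281288506183
panel end [ 0.61825922 -0.29727415  0.15      ]
near [ 0.61970003 -0.19370135  0.15      ]
t 3.05 pos [ 0.6174 -0.2287  0.3234] z [-0.002 -0.002 -1.   ] yaw 0.09 w 0.0854 F [ 0.3  1.5 -0.5] q [ 0.22  0.65  0.13  1.32 -0.08  1.18  0.35]
shift cm [5.000e-01 1.000e-02 1.414e+01]
roll 0.09
```

Emit:
apply_moves(
  increments=[
    {"delta_pos":[0.5,0.17,2.0],"roll":0.7},
    {"delta_pos":[0,0,3],"roll":0},
    {"delta_pos":[0,0,3],"roll":0},
    {"delta_pos":[0,0,3],"roll":0},
    {"delta_pos":[0,0,2],"roll":0},
    {"delta_pos":[0,0,1.1],"roll":0},
    {"delta_pos":[0,0,0],"roll":0},
    {"delta_pos":[0,0,0],"roll":0},
  ],
)

```text
time: 3.85
eef_pos: [0.6212, -0.2187, 0.1846]
eef_rot: [2.226, 2.215, 0.002]
force: [-0.3, -0.6, 0.9]
grip_width: 0.0852
finger_force: 0.0
```

```bash
python3 - <<'E'
from h import *
go([.619,-.223,.182],-.7)
E
```

```text
t 3.85 pos [ 0.6212 -0.2187  0.1846] z [ 0.002 -0.    -1.   ] yaw -0.28 w 0.0852 F [-0.3 -0.6  0.9] q [ 0.21  0.78  0.1   1.51 -0.1   0.86  0.35]
shift cm [-0.44 -0.22  0.26]
roll 0.42
```

Emit:
apply_moves(
  increments=[
    {"delta_pos":[-0.4,-0.2,0.2],"roll":0.4},
    {"delta_pos":[0,0,0],"roll":0},
    {"delta_pos":[0,0,0],"roll":0},
  ],
)

```text
time: 4.15
eef_pos: [0.6185, -0.2236, 0.1824]
eef_rot: [2.236, 2.205, 0.001]
force: [0.6, -0.3, -0.5]
grip_width: 0.0855
finger_force: 0.0
```

Emit:
apply_moves(
  increments=[
    {"delta_pos":[0,0,0],"roll":0},
    {"delta_pos":[0,0,0],"roll":0},
    {"delta_pos":[0,0,0],"roll":0},
    {"delta_pos":[0,0,0],"roll":0},
    {"delta_pos":[0,0,0],"roll":0},
    {"delta_pos":[0,0,0],"roll":0},
    {"delta_pos":[0,0,0],"roll":0},
    {"delta_pos":[0,0,0],"roll":0},
  ],
  hand=0,
  grip_force=90,
)

```text
time: 4.95
eef_pos: [0.6187, -0.223, 0.182]
eef_rot: [2.236, 2.207, 0.001]
force: [0.4, 0.0, 2.7]
grip_width: 0.0083
finger_force: 88.4
```

```bash
python3 - <<'E'
from h import *
go([.619,-.223,.182],-.7)
E
```

```text
t 4.95 pos [ 0.6187 -0.223   0.182 ] z [ 0.001  0.    -1.   ] yaw -0.75 w 0.0083 F [0.4 0.  2.7] q [ 0.22  0.78  0.11  1.51 -0.1   0.86  0.35]
shift cm [-0.    0.03 -0.  ]
roll -0.05
```

Emit:
apply_moves(
  increments=[
    {"delta_pos":[0,0,-0.5],"roll":0},
    {"delta_pos":[0,0,-1],"roll":0},
    {"delta_pos":[0,0,-1.5],"roll":0},
    {"delta_pos":[0,0,-2],"roll":0},
    {"delta_pos":[0,0,-3],"roll":0},
    {"delta_pos":[0,0,-4],"roll":0},
    {"delta_pos":[0,0,-4],"roll":0},
    {"delta_pos":[0,0,-4],"roll":0},
  ],
)

```text
time: 5.75
eef_pos: [0.6176, -0.223, 0.3835]
eef_rot: [-2.236, -2.206, 0.001]
force: [1.3, -0.3, -3.6]
grip_width: 0.0087
finger_force: 88.4
```

```bash
python3 - <<'E'
from h import *
go([.569,.062,.382],116.65)
E
```

```text
t 5.75 pos [ 0.6176 -0.223   0.3835] z [-0.001  0.    -1.   ] yaw -0.77 w 0.0087 F [ 1.3 -0.3 -3.6] q [ 0.21  0.61  0.14  1.22 -0.08  1.32  0.33]
shift cm [28.44 -5.24  0.16]
roll -117.42
```

Emit:
apply_moves(
  increments=[
    {"delta_pos":[2.5,-0.6,0],"roll":0},
    {"delta_pos":[4,-0.7,0],"roll":0},
    {"delta_pos":[4,-0.7,0],"roll":0},
    {"delta_pos":[4,-0.7,0],"roll":0},
    {"delta_pos":[4,-0.7,0],"roll":0},
    {"delta_pos":[4,-0.7,0],"roll":0},
    {"delta_pos":[3.5,-0.7,0],"roll":0},
    {"delta_pos":[2.4,-0.4,0],"roll":0},
  ],
)

```text
time: 6.55
eef_pos: [0.5688, 0.0651, 0.3819]
eef_rot: [-2.231, -2.209, -0.001]
force: [0.0, 0.9, -3.0]
grip_width: 0.0081
finger_force: 88.4
```

Emit:
apply_moves(
  increments=[
    {"delta_pos":[0,0,0],"roll":-4},
    {"delta_pos":[0,0,0],"roll":-7},
    {"delta_pos":[0,0,0],"roll":-7},
    {"delta_pos":[0,0,0],"roll":-7},
    {"delta_pos":[0,0,0],"roll":-7},
    {"delta_pos":[0,0,0],"roll":-7},
    {"delta_pos":[0,0,0],"roll":-7},
    {"delta_pos":[0,0,0],"roll":-7},
  ],
)

```text
time: 7.35
eef_pos: [0.5696, 0.0611, 0.3819]
eef_rot: [-1.01, -2.974, 0.001]
force: [0.3, -0.0, -3.9]
grip_width: 0.0082
finger_force: 88.4
```

Emit:
apply_moves(
  increments=[
    {"delta_pos":[0,0,0],"roll":-8},
    {"delta_pos":[0,0,0],"roll":-8},
    {"delta_pos":[0,0,0],"roll":-8},
    {"delta_pos":[0,0,0],"roll":-8},
    {"delta_pos":[0,0,0],"roll":-8},
    {"delta_pos":[0,0,0],"roll":-8},
    {"delta_pos":[0,0,0],"roll":-8},
    {"delta_pos":[0,0,0],"roll":-8},
  ],
)

```text
time: 8.15
eef_pos: [0.5697, 0.0609, 0.3818]
eef_rot: [0.721, -3.057, 0.001]
force: [-0.1, 0.4, -3.4]
grip_width: 0.0084
finger_force: 88.4
```

```bash
python3 - <<'E'
from h import *
go([.569,.062,.25],116.65)
E
```

```text
t 8.15 pos [0.5697 0.0609 0.3818] z [-0.001 -0.001 -1.   ] yaw 116.53 w 0.0084 F [-0.1  0.4 -3.4] q [ 0.05  0.48 -0.41  1.48  0.2   1.22  1.65]
shift cm [-1.000e-02  1.400e-01  1.318e+01]
roll -0.12
```

Emit:
apply_moves(
  increments=[
    {"delta_pos":[0,0.1,1.5],"roll":-0.1},
    {"delta_pos":[0,0,2.5],"roll":0},
    {"delta_pos":[0,0,2.5],"roll":0},
    {"delta_pos":[0,0,2.5],"roll":0},
    {"delta_pos":[0,0,2.5],"roll":0},
    {"delta_pos":[0,0,1.6],"roll":0},
    {"delta_pos":[0,0,0],"roll":0},
    {"delta_pos":[0,0,0],"roll":0},
  ],
)

```text
time: 8.95
eef_pos: [0.5699, 0.0622, 0.2512]
eef_rot: [-0.715, 3.059, -0.001]
force: [0.4, -0.6, -2.6]
grip_width: 0.008
finger_force: 88.4
```

```bash
python3 - <<'E'
from h import *
from workcell import *
go([.569,.062,.25],116.65)
d={'wrist':wrist()}
for n in('scene','top'):d[n]=grab_frame(n)
pickle.dump(d,open('f1.pkl','wb'))
cy=np.array([np.cos(np.radians(206.65)),np.sin(np.radians(206.65)),0]);c=np.array([.569,.062,0])
k=c-.091*cy
for n in d:print(n,'upper knuckle top/bottom, lower',proj(d[n],[k+[0,0,.208],k+[0,0,.193],k+[0,0,.113],k+[0,0,.098]]).round(0).tolist())
a=np.hstack([crop(d['wrist']['pixels'],300,0,200,150,2),crop(d['scene']['pixels'],300,170,200,150,2)])
b=np.hstack([crop(d['top']['pixels'],150,130,200,150,2),crop(d['wrist']['pixels'],120,0,200,150,2)])
cv2.imwrite('pics/f1.png',np.vstack([a,b]))
E
```

```text
t 8.95 pos [0.5699 0.0622 0.2512] z [ 0. -0. -1.] yaw 116.32 w 0.008 F [ 0.4 -0.6 -2.6] q [ 0.04  0.6  -0.38  1.69  0.27  0.9   1.58]
shift cm [0.09 0.02 0.12]
roll -0.33
wrist upper knuckle top/bottom, lower [[323.0, 340.0], [323.0, 327.0], [323.0, 274.0], [323.0, 267.0]]
scene upper knuckle top/bottom, lower [[360.0, 217.0], [359.0, 221.0], [356.0, 243.0], [355.0, 246.0]]
top upper knuckle top/bottom, lower [[218.0, 138.0], [221.0, 140.0], [231.0, 148.0], [232.0, 149.0]]
```

View pics/f1.png

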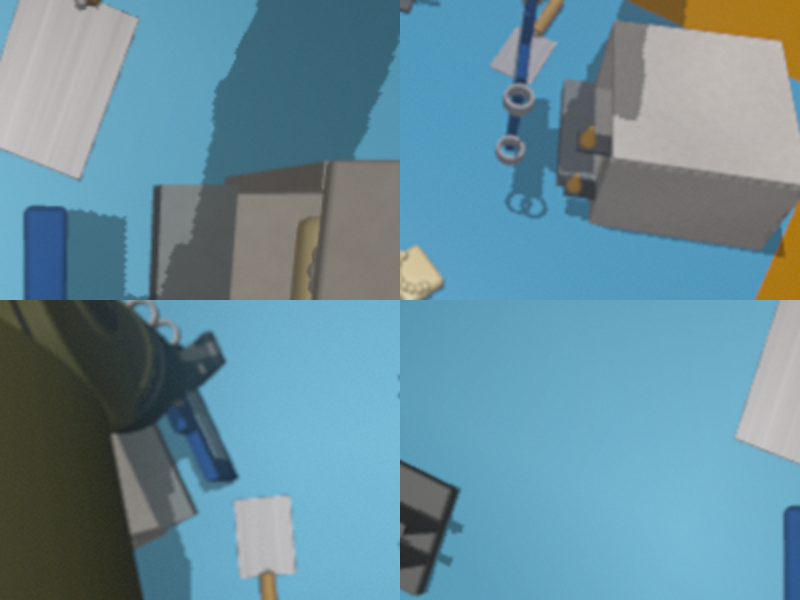

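```bash
python3 - <<'E'
from h import *
d=pickle.load(open('f1.pkl','rb'));S=d['scene']
print(proj(S,[[.6148,.174,.168],[.6148,.174,.073],[.6148,.174,.143]]))
cv2.imwrite('pics/c3.png',crop(S['pixels'],340,205,70,60,9))
E
```

```text
[[395.75327822 233.78952463]
 [388.45821349 257.2251213 ]
 [393.70470505 240.36697956]]
```

View pics/c3.png

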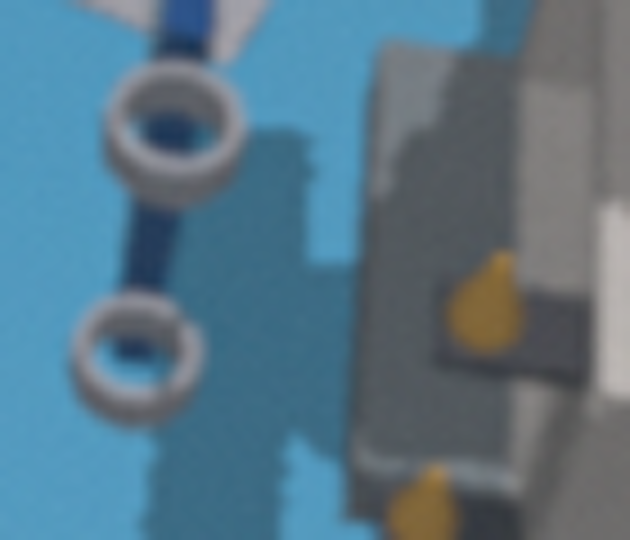

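```bash
python3 - <<'E'
from h import *
d=pickle.load(open('f1.pkl','rb'));S=d['scene']
U=lambda u,v:((u+.5)/9-.5+340,(v+.5)/9-.5+205)
y=np.radians(206.4);c=np.array([.5699,.0622,0]);k=c-.091*np.array([np.cos(y),np.sin(y),0])
print('pred',k[:2],proj(S,[k+[0,0,.208],k+[0,0,.113]]),U(176,118),U(137.5,345))
print(atz(S,U(176,118),.208)[:2],atz(S,U(137.5,345),.113)[:2])
print('pins',atz(S,U(505,256),.168)[:2],atz(S,U(436,471),.073)[:2])
go([.5335,.1332,.25],116.65)
E
```

```text
pred [0.65140977 0.1026618 ] [[359.70285335 217.34481196]
 [355.3444679  242.86057435]] (359.1111111111111, 217.66666666666666) (354.8333333333333, 242.88888888888889)
[0.65283429 0.10212023] [0.65215657 0.10177976]
pins [0.61311795 0.17290447] [0.61464505 0.17272056]
t 9.1 pos [0.5705 0.0626 0.252 ] z [ 0.003  0.    -1.   ] yaw 116.33 w 0.008 F [ 0.4 -0.1 -2.1] q [ 0.04  0.6  -0.38  1.69  0.27  0.9   1.58]
shift cm [0.19 7.97 0.2 ]
roll -0.32
```

Emit:
apply_moves(
  increments=[
    {"delta_pos":[0.28,0.5,0.1],"roll":-0.3},
    {"delta_pos":[0,1.5,0],"roll":0},
    {"delta_pos":[0,1.5,0],"roll":0},
    {"delta_pos":[0,1.5,0],"roll":0},
    {"delta_pos":[0,1.5,0],"roll":0},
    {"delta_pos":[0,1,0],"roll":0},
    {"delta_pos":[0,0.5,0],"roll":0},
    {"delta_pos":[0,0,0],"roll":0},
  ],
)

```text
time: 9.9
eef_pos: [0.531, 0.1337, 0.2497]
eef_rot: [-0.726, 3.057, 0.0]
force: [0.7, -0.4, -2.9]
grip_width: 0.0084
finger_force: 88.4
```

```bash
python3 - <<'E'
from h import *
from workcell import *
go([.5325,.1332,.25],116.65)
S=grab_frame('scene');pickle.dump(S,open('s2.pkl','wb'))
cv2.imwrite('pics/c4.png',crop(S['pixels'],360,205,60,60,9))
go([.5325,.1332,.25],116.65)
E
```

```text
t 9.9 pos [0.531  0.1337 0.2497] z [-0.  0. -1.] yaw 116.73 w 0.0084 F [ 0.7 -0.4 -2.9] q [-0.1   0.57 -0.38  1.76  0.27  0.86  1.44]
shift cm [-0.12 -0.11 -0.03]
roll 0.08
t 9.95 pos [0.5314 0.1326 0.2497] z [ 0. -0. -1.] yaw 116.66 w 0.0083 F [-0.4 -1.1 -3.5] q [-0.1   0.57 -0.38  1.76  0.27  0.86  1.44]
shift cm [-0.12  0.   -0.03]
roll 0.01
```

View pics/c4.png

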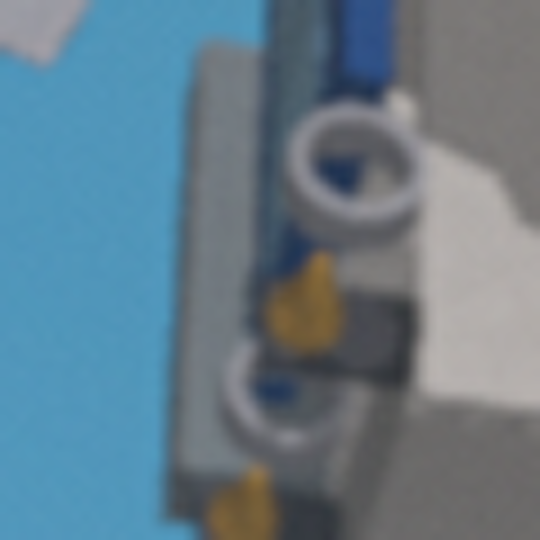

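```bash
python3 - <<'E'
from h import *
S=pickle.load(open('s2.pkl','rb'))
U=lambda u,v:((u+.5)/9-.5+360,(v+.5)/9-.5+205)
print('K',atz(S,U(357,162),.207)[:2],atz(S,U(288,386),.112)[:2])
print('pins',atz(S,U(324,256),.168)[:2],atz(S,U(257,471),.073)[:2])
E
```

```text
K [0.61403139 0.1737442 ] [0.61294034 0.17364644]
pins [0.61325828 0.17271552] [0.6144922 0.1729269]
```

Emit:
apply_moves(
  increments=[
    {"delta_pos":[0,0,0.4],"roll":0},
    {"delta_pos":[0,0,0.4],"roll":0},
    {"delta_pos":[0,0,0.4],"roll":0},
    {"delta_pos":[0,0,0.4],"roll":0},
    {"delta_pos":[0,0,0.4],"roll":0},
    {"delta_pos":[0,0,0.4],"roll":0},
    {"delta_pos":[0,0,0],"roll":0},
  ],
)

```text
time: 10.65
eef_pos: [0.5309, 0.1326, 0.225]
eef_rot: [0.724, -3.056, 0.0]
force: [-0.7, -0.7, -3.2]
grip_width: 0.008
finger_force: 88.4
```

```bash
python3 - <<'E'
from h import *
from workcell import *
go([.5325,.1332,.20],116.65)
S=grab_frame('scene');pickle.dump(S,open('s3.pkl','wb'))
cv2.imwrite('pics/c5.png',crop(S['pixels'],360,205,60,60,9))
E
```

```text
t 10.65 pos [0.5309 0.1326 0.225 ] z [-0.001 -0.    -1.   ] yaw 116.65 w 0.008 F [-0.7 -0.7 -3.2] q [-0.11  0.6  -0.37  1.79  0.29  0.8   1.42]
shift cm [-0.17 -0.02  2.5 ]
roll 0.0
```

View pics/c5.png

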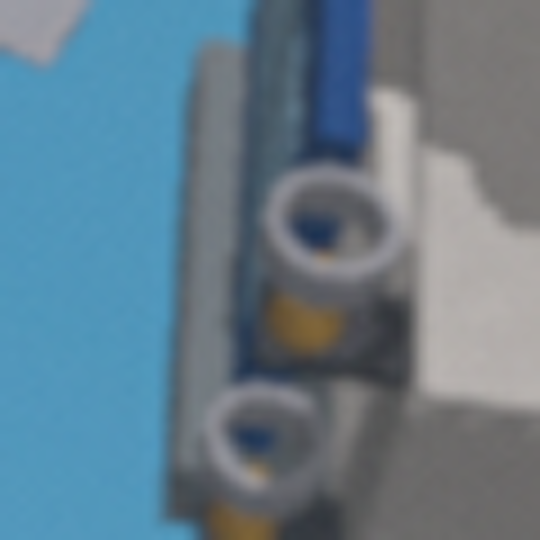

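Emit:
apply_moves(
  increments=[
    {"delta_pos":[-0.1,0,0.3],"roll":0},
    {"delta_pos":[0,0,0.3],"roll":0},
    {"delta_pos":[0,0,0.3],"roll":0},
    {"delta_pos":[0,0,0.3],"roll":0},
    {"delta_pos":[0,0,0.3],"roll":0},
    {"delta_pos":[0,0,0.2],"roll":0},
    {"delta_pos":[0,0,0],"roll":0},
  ],
)

```text
time: 11.4
eef_pos: [0.532, 0.1331, 0.2083]
eef_rot: [0.724, -3.056, 0.0]
force: [-0.2, 0.5, -3.7]
grip_width: 0.0081
finger_force: 88.4
```

Emit:
apply_moves(
  increments=[
    {"delta_pos":[0,0,0.15],"roll":0},
    {"delta_pos":[0,0,0.15],"roll":0},
    {"delta_pos":[0,0,0.1],"roll":0},
    {"delta_pos":[0,0,0],"roll":0},
  ],
)

```text
time: 11.8
eef_pos: [0.5321, 0.1332, 0.2046]
eef_rot: [0.724, -3.057, -0.0]
force: [0.4, 0.1, -2.5]
grip_width: 0.0085
finger_force: 88.4
```

No lateral contact; creep down to the sill.

Emit:
apply_moves(
  increments=[
    {"delta_pos":[0,0,0.1],"roll":0},
    {"delta_pos":[0,0,0.1],"roll":0},
    {"delta_pos":[0,0,0],"roll":0},
  ],
)

```text
time: 12.1
eef_pos: [0.5321, 0.1332, 0.2026]
eef_rot: [0.724, -3.057, -0.0]
force: [-0.5, 0.1, -3.2]
grip_width: 0.0083
finger_force: 88.4
```

Emit:
apply_moves(
  increments=[
    {"delta_pos":[0,0,0.1],"roll":0},
    {"delta_pos":[0,0,0.1],"roll":0},
    {"delta_pos":[0,0,0],"roll":0},
  ],
)

```text
time: 12.4
eef_pos: [0.5323, 0.1332, 0.2019]
eef_rot: [-0.724, 3.056, -0.001]
force: [-3.0, -2.0, 7.1]
grip_width: 0.0085
finger_force: 89.7
```

Emit:
apply_moves(
  increments=[
    {"delta_pos":[0,0,-0.05],"roll":0},
    {"delta_pos":[0,0,0],"roll":0},
  ],
  grip_force=30,
)

```text
time: 12.6
eef_pos: [0.5323, 0.1332, 0.2019]
eef_rot: [-0.724, 3.057, -0.0]
force: [-3.8, -1.2, 6.0]
grip_width: 0.009
finger_force: 89.6
```

Emit:
apply_moves(
  increments=[
    {"delta_pos":[0,0,0],"roll":0},
    {"delta_pos":[0,0,0],"roll":0},
    {"delta_pos":[0,0,0],"roll":0},
    {"delta_pos":[0,0,0],"roll":0},
    {"delta_pos":[0,0,0],"roll":0},
    {"delta_pos":[0,0,0],"roll":0},
  ],
  hand=5,
)

```text
time: 13.2
eef_pos: [0.5322, 0.1332, 0.2011]
eef_rot: [-0.724, 3.057, 0.0]
force: [-0.0, -0.8, -0.3]
grip_width: 0.05
finger_force: 0.0
```

Emit:
apply_moves(
  increments=[
    {"delta_pos":[0,0,-1],"roll":0},
    {"delta_pos":[0,0,-2],"roll":0},
    {"delta_pos":[0,0,-3],"roll":0},
    {"delta_pos":[0,0,-3],"roll":0},
    {"delta_pos":[0,0,-3],"roll":0},
    {"delta_pos":[0,0,-2],"roll":0},
    {"delta_pos":[0,0,0],"roll":0},
    {"delta_pos":[0,0,0],"roll":0},
  ],
)

```text
time: 14.0
eef_pos: [0.5321, 0.1331, 0.3414]
eef_rot: [-0.724, 3.056, -0.0]
force: [-0.7, -0.6, -0.2]
grip_width: 0.0503
finger_force: 0.0
```

```bash
python3 - <<'E'
from h import *
from workcell import *
go(None)
W=wrist();S=grab_frame('scene')
def blue(f):
    p=f['pixels'].astype(int);m=((p[...,2]-p[...,0]>40)&(p[...,1]<100)).astype(np.uint8);return m
n,l,st,ce=cv2.connectedComponentsWithStats(blue(W));print('wrist',[(st[i].tolist()) for i in range(1,n) if st[i][4]>100])
y=np.radians(206.65);cy=np.array([np.cos(y),np.sin(y),0]);cx=np.array([cy[1],-cy[0],0])*-1;c=np.array([.6144,.1735,0])+.091*cy
tab=[c+a*cx*.006+b*cy*.03+[0,0,.215] for a in(-1,1) for b in(-1,1)]
pan=[c+a*cx*.006+b*cy*.075+[0,0,.17] for a in(-1,1) for b in(-1,1)]
print('pred tab',proj(W,tab).round(0).tolist(),'pan',proj(W,pan).round(0).tolist())
n,l,st,ce=cv2.connectedComponentsWithStats(blue(S));print('scene',[(st[i].tolist()) for i in range(1,n) if st[i][4]>30])
print('pred tab',proj(S,tab).round(0).tolist(),'pan',proj(S,pan).round(0).tolist())
# knuckle template: compare s3 ring patch with now
S3=pickle.load(open('s3.pkl','rb'));k=np.array([.6144,.1735,0])
for z0,z1 in((.1828,.160),(.0878,.065)):
    a=proj(S3,k+[0,0,z0])[0];b=proj(S,k+[0,0,z1])[0]
    t=S3['pixels'][int(a[1])-7:int(a[1])+4,int(a[0])-9:int(a[0])+10];r=S['pixels'][int(b[1])-18:int(b[1])+16,int(b[0])-20:int(b[0])+20]
    q=cv2.minMaxLoc(cv2.matchTemplate(r,t,cv2.TM_CCOEFF_NORMED));print('ring move seen',q[1],np.array(q[3])-[11,11],'(0,0 = as predicted)')
E
```

```text
t 14.0 pos [0.5321 0.1331 0.3414] z [ 0.001  0.    -1.   ] yaw 116.64 w 0.0503 F [-0.7 -0.6 -0.2] q [-0.07  0.48 -0.41  1.62  0.21  1.09  1.5 ]
wrist [[391, 0, 73, 88, 5144], [317, 103, 12, 48, 552], [0, 156, 29, 48, 418], [316, 158, 22, 88, 1096], [73, 168, 11, 46, 135], [65, 217, 17, 28, 138], [326, 322, 42, 19, 198]]
pred tab [[328.0, 222.0], [328.0, 157.0], [315.0, 222.0], [314.0, 157.0]] pan [[327.0, 246.0], [328.0, 102.0], [316.0, 246.0], [315.0, 102.0]]
scene [[184, 86, 76, 52, 2062], [250, 104, 11, 14, 33], [188, 126, 53, 19, 192], [391, 178, 12, 51, 326], [386, 246, 6, 7, 31]]
pred tab [[403.0, 198.0], [403.0, 177.0], [397.0, 197.0], [398.0, 177.0]] pan [[399.0, 227.0], [400.0, 177.0], [393.0, 226.0], [395.0, 176.0]]
ring move seen 0.7711382508277893 [0 0] (0,0 = as predicted)
ring move seen 0.595990777015686 [1 1] (0,0 = as predicted)
```

```bash
python3 -c "
from workcell import *
print(sign_off())"
```

```text
the job is handed in; nothing more can be done
None
```

The blue door is hung shut on the cabinet: both knuckles are over the pins, it sits on the sill, and I released it at about 13 s. That matches the force reading and the final camera positions, though the lower-knuckle image match was weak. I did not touch the louvred panel, and the job is handed in.

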